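Slide the reference plate under the reader's bridge and start the reading

ROBOT

A 6-joint arm with a two-finger parallel gripper is mounted at the origin on the work surface. World frame = base frame: x ahead of the robot, y to its left, z up, the work surface at z = 0. Lengths are in m, angles in rad, forces in N, time in s.
With the tool pointing down it reaches from about 0.325 to 0.9 m from the base axis. Payload 6.1 kg.
Tool frame: the origin (TCP) lies on the mounting face of the last link; the fingertips stand 173 mm ahead of it and the grasp point (between the pads) lies 155 mm ahead of it (nose_length is the distance from the TCP to the fingertips, in m); z points along the fingers, y is the line along which they close (so a half turn about z gives the same grasp; the last joint's range is limited). The gripper opens to 85 mm and grips with 20 to 120 N. Pads are 22 mm wide; open, the fingers measure 114 mm over their backs; the gripper's body (76 mm by 85 mm) begins 54 mm behind the grasp point. The pads swing forward as they close: fully open they stand 13 mm farther back than shut.
Start: joints at [-1.328, 0.22, 1.526, -0, 1.395, -0.126], TCP at [0.225, -0.583, 0.405] pointing down, gripper open.
Joint ranges: [-2.98, 2.98], [-0.91, 2.08], [0.09, 2.57], [-1.24, 4.39], [0.2, 2.65], [-2.68, 2.68]. Speed limits (rad/s): [2.57, 2.57, 3.01, 3.14, 3.14, 3.14].

INTERFACE

Orientations are given as [roll, pitch, yaw] about the fixed x, y, z axes, in that order (R = Rz(yaw) Ry(pitch) Rx(roll)).
In Python, from cell import observe, grab_frame, camera_info, job_done, outline_of, spot_point, nose_length gives the robot as it stands.
- The arm moves only by the tool arm_command, never from a script. Its argument "motion" is a list of rows, each a list of 7 numbers: the shift along the tool's x, y, z in mm, then the turn, a rotation vector about the tool's x, y, z in rad, then the gripper's target within -1 to 1 (shut at 1, half-way at 0, fully open at -1). In form: [[tx, ty, tz, rx, ry, rz, hand], ...]. A call has 1 to 8 rows; each row shifts and turns the commanded pose from where the row before left it, along the tool's axes as they then stand; what a row does not reach is not made up. A row lasts 1/12 s, in which the tool goes at most 41.7 mm and 7.16 degrees, less where a joint would pass 70% of its speed; a pose out of reach is approached as far as the arm can. A call with a gripper value outside its range is refused whole. The fingers move at their own pace and stop on an object; the grip force is fixed at half the most. Time passes only in rows, so rows that do not move let the fingers close. It gives the time, the measured TCP pose, the force, the opening and the grip force at its end, in the units of the state.
- observe(): the state, without advancing time (a new reading comes with each control period).
- grab_frame(name): name is "scene" or "top"; returns the picture (400x640x3 uint8, blue, green, red); there is no depth.
- camera_info(name): a dict with "camera_matrix" (3x3 intrinsics, pixels), "dist_coeffs" ([k1, k2, p1, p2, k3] as OpenCV has them; the pictures are not rectified), "rvec" (rotation vector, rad) and "tvec" (3), from world to camera coordinates, as OpenCV has them. Camera axes: x right, y down, z forward; pixel columns grow to the right and rows downward; lengths in m; the calibration is good to about 2 mm. A picture is of the moment at which its call begins. camera_info takes no time and is no camera call.
- job_done(): hands the job in; it is judged then, once.
Trained networks look in the newest picture that a camera, given by its name, has taken for a name from the list of things; names that differ only in an ending like _2 or _b are one class to them, and where a whole thing is asked for, a point or a joint stands for the part that bears it (a point fixed in the world has none). Each returns a list of dicts, best first, with "p" (0 to 1); they miss things now and then, are a little off and sometimes report something else, mostly with a low value. They report only what shows in the picture. A call takes as long as a camera call. They do not tell look-alikes from the thing itself.
- outline_of(camera, query): "mask" (400x640 bool, what is visible of it).
- spot_point(camera, query): "centre" ([x, y, z] in m, in world coordinates, good to about 4 mm: a listed point, or the origin of a listed thing).
The state is a dict: "t": time; "q": joint angles; "joint_vel": joint speeds; "effort": joint torques, N m; "position": TCP position; "tcp_rot": TCP orientation; "force": force on the tool from outside, world axes, zero at the start; "moment": the same for the moment, N m; "finger_gap": opening from 0.0 (shut) to 1.0 (fully open); "grasp_force": force on a finger pad.
Only numpy, scipy, OpenCV 4.12 (cv2) and the standard library are available. Lean on these libraries where they do the work, as an engineer would, in place of code of your own. Each camera call takes 0.05 s, during which the arm holds its last target. There are 200 camera calls.

TASK

Push the flat metal reference plate along the bench, under the low bridge of the reader, until it lies fully home and square against the reader's case, then press the button on top of the case fully down and let go. Slide the plate only: do not lift, carry or tip it. Press the button only once the plate is home, and leave everything else on the bench where it stands.

Things in the scene. Friction and masses are not known exactly. Their poses are not given: they have to be found in the camera images.
- plate: loose flat aluminium plate, 100 mm (its x) by 150 mm (its y) by 14 mm thick, about 0.5 kg, with six flush white discs (2 by 3) in its top; it lies flat on the bench to the right of the reader. Origin at the centre of its underside. Either end may go in first.
- reader: reader, fixed. Origin on the bench under the middle of its white bridge; +y is the way the plate slides in, towards the beige case. Bridge: x +-86, y +-30 mm, underside 18, top 50 mm above the bench; black optical head on it (60 by 36 mm) up to 72 mm. Its legs (y from -30 mm to the case) leave a passage 112 mm wide (x +-56 mm). Case: x +-95, y 45 to 165 mm, 64 mm tall.
- stop (a point): middle of the case's face under and behind the bridge, the end stop, at (0, 45, 7) mm in the reader's frame. Fully home, the plate's whole 100 mm end touches this face: the plate's centre is then at y = -30 mm in the reader's frame, and its other end sticks out 75 mm in front of the bridge.
- mouth (a point): middle of the entrance between two fixed aluminium guides in front of the legs, at (0, -67, 6) mm in the reader's frame. The guides are 12 mm high and flare from the passage's width at the legs to about 155 mm between them at the entrance.
- read_button (a joint): travel of the round push button on top of the case: 0 released, 0.006 m fully down; spring-loaded, about 5 N at full travel, springs back when let go
- read_button_top (a point): centre of the top face of the button (28 mm diameter, grey on a black housing) at its start height; it is pressed straight down
- vial_near: small amber vial with black cap, 24 mm diameter, 50 mm tall, standing on the robot's side of the work or left of the reader; origin at its base. Leave alone.
- vial_far: same kind of vial (24 mm diameter, 50 mm tall), standing on the far side; origin at its base. Leave alone.
- beaker: glass beaker, 64 mm diameter, 70 mm tall, far side; origin at its base. Leave alone.
- weight: steel balance weight with a neck knob, 28 mm diameter, 42 mm tall, left of the reader or on the robot's side of the work; origin at its base. Leave alone.
- dish: flat glass dish, about 70 mm diameter, 16 mm tall, far side; origin at its base. Leave alone.
- screwdriver: screwdriver lying on the bench at the right, about 200 mm long; origin under its middle. Leave alone.
There are look-alikes about, which are no part of the job. There is more than one size of the plate; the job needs the largest.

How it is judged:
By the outcome, as a careful person would: the job done as asked, in the order asked, and still so for the second after the job is handed in, with the robot touching nothing.
It also fails if it takes over 72 s, if anything falls off the work surface, if the arm or the gripper's body presses on something with over 40 N, if the wrist force passes 120 N, or if a joint passes its speed limit or range.

## Working session

There is one attempt and no reset: what is moved stays moved. The work goes in short steps, Python scripts to look and compute and a tool call to move; the robot and the scene stay as the last step left them, time stands still between calls to the robot, and variables do not carry over. Pictures are saved under pics/ and viewed, at most 10 in all, crops included, and the job is handed in when it is done.

Besides the shell and the picture viewer there is one more tool, called by a JSON object that holds its "op" and its "data". arm_command: Moves the arm, as the interface text tells. Its arguments: {"type":"object","properties":{"motion":{"type":"array"}},"required":["motion"]}

```bash
mkdir -p pics; python3 - <<'E'
from cell import *
import cv2,numpy as np
for c in("scene","top"):
    cv2.imwrite(f"pics/{c}0.png",grab_frame(c))
    for q in("plate","reader","stop","mouth","read_button_top","vial_near","vial_far","weight","beaker","dish","screwdriver"):
        try:
            for d in spot_point(c,q)[:4]: print(c,q,np.round(d["centre"],3),round(d["p"],2))
        except Exception as e: print(q,e)
s=observe();print(s["t"],s["position"],s["tcp_rot"],s["force"],nose_length)
E
```

```text
scene plate [ 0.509 -0.348  0.002] 0.96
scene plate [ 0.573 -0.159 -0.   ] 0.93
scene plate [ 0.384 -0.243  0.006] 0.66
scene reader [0.591 0.105 0.001] 0.7
scene stop [ 0.469  0.391 -0.002] 0.41
scene read_button_top [0.638 0.212 0.083] 0.43
scene vial_near [0.468 0.392 0.   ] 0.66
scene vial_far [ 0.763 -0.183 -0.   ] 0.56
scene weight [0.42  0.009 0.   ] 0.5
scene beaker [0.774 0.002 0.002] 0.81
scene dish [0.786 0.131 0.   ] 0.66
scene screwdriver [ 0.539 -0.484 -0.004] 0.51
top plate [ 0.573 -0.159 -0.002] 0.95
top plate [ 0.379 -0.241  0.001] 0.65
top plate [ 0.508 -0.352 -0.   ] 0.6
top plate [ 0.467  0.395 -0.   ] 0.53
top reader [0.589 0.107 0.003] 0.8
top stop [0.593 0.151 0.006] 0.85
top mouth [0.598 0.038 0.004] 0.89
top read_button_top [ 0.774  0.001 -0.   ] 0.63
top read_button_top [0.638 0.214 0.083] 0.47
top vial_near [ 0.762 -0.191 -0.001] 0.62
top vial_near [0.464 0.397 0.001] 0.51
top vial_near [0.591 0.108 0.002] 0.16
top vial_far [ 0.764 -0.186  0.003] 0.46
top weight [ 0.426  0.008 -0.001] 0.48
top weight [ 0.467  0.395 -0.   ] 0.41
top weight [ 0.783  0.131 -0.002] 0.3
top beaker [ 0.772  0.002 -0.002] 0.68
top dish [ 0.787  0.129 -0.002] 0.83
top dish [ 0.539 -0.494  0.001] 0.55
top screwdriver [ 0.54  -0.493  0.001] 0.76
top screwdriver [ 0.77   0.001 -0.   ] 0.65
1.2 [ 0.22529478 -0.5829725   0.40469341] [-3.14158859e+00  1.50244555e-05  3.68764349e-01] [-0.22717551 -0.51149107  0.43063575] 0.1734
```

View pics/scene0.png

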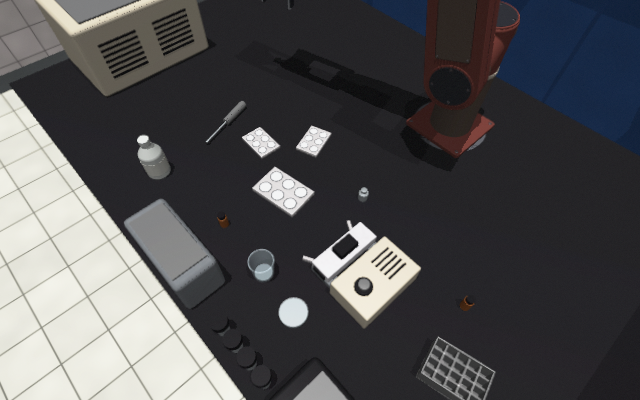

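View pics/top0.png

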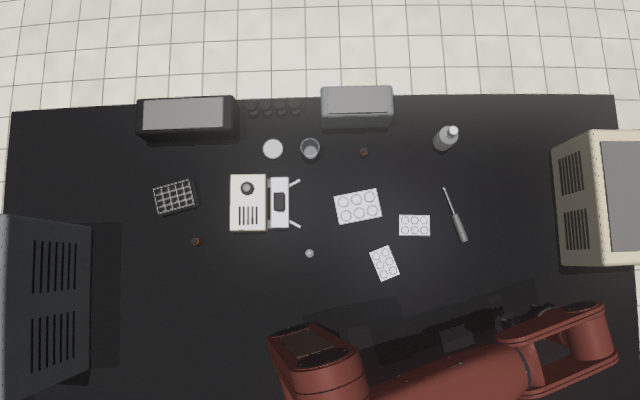

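The scene picture shows three plates, at (283,190), (260,142) and (314,140). In top they are at (357,206), (414,225) and (384,263). The one at scene (283,190) / top (357,206) is clearly the largest. The reader is at top (260,203), with its mouth facing right at about (297,203). Next I'll measure the poses and confirm the plate in a crop.

```bash
cat > h.py <<'E'
from cell import *
import cv2,numpy as np
def unproj(c,px,z):
    i=camera_info(c);K=np.array(i["camera_matrix"]);R=cv2.Rodrigues(np.array(i["rvec"]))[0];t=np.array(i["tvec"]).ravel()
    n=cv2.undistortPoints(np.array(px,float).reshape(-1,1,2),K,np.array(i["dist_coeffs"])).reshape(-1,2)
    d=np.c_[n,np.ones(len(n))]@R; o=-R.T@t
    return (o+d*((z-o[2])/d[:,2])[:,None])[:,:2]
def proj(c,P):
    i=camera_info(c)
    return cv2.projectPoints(np.array(P,float),np.array(i["rvec"]),np.array(i["tvec"]),np.array(i["camera_matrix"]),np.array(i["dist_coeffs"]))[0].reshape(-1,2)
def rects(c,q,z):
    grab_frame(c)
    for d in outline_of(c,q)[:5]:
        k=max(cv2.findContours(d["mask"].astype(np.uint8),0,2)[0],key=cv2.contourArea)
        w=unproj(c,k.reshape(-1,2),z).astype(np.float32)
        (x,y),(a,b),g=cv2.minAreaRect(w*1000)
        if a>b: a,b,g=b,a,g+90
        # long axis is at g+90
        print(c,q,round(d["p"],2),"centre mm",round(x,1),round(y,1),"size",round(a),round(b),"long axis deg",round((g+90+90)%180-90,1))
E
python3 - <<'E'
from h import *
for c in("top","scene"):
    rects(c,"plate",.014)
# enlarged crop, with model overlays of the reader guess
a=grab_frame("top");cv2.imwrite("pics/crop1.png",cv2.resize(a[150:290,220:420],None,fx=4,fy=4,interpolation=cv2.INTER_CUBIC))
b=grab_frame("scene");cv2.imwrite("pics/crop2.png",cv2.resize(b[120:330,230:430],None,fx=2.8,fy=2.8,interpolation=cv2.INTER_CUBIC))
for c,im in(("top",a),("scene",b)):
    for th in(120,):
        g=(cv2.cvtColor(im,6)>th).astype(np.uint8)
        for k in cv2.findContours(g,0,2)[0]:
            m=cv2.boundingRect(k)
            if 300<cv2.contourArea(k)<5000 and 220<m[0]<430: print(c,m,[np.round(r,1) for r in cv2.minAreaRect(k)])
E
```

```text
top plate 0.94 centre mm 507.0 -350.2 size 70 108 long axis deg 84.9
top plate 0.79 centre mm 577.6 -159.7 size 101 151 long axis deg -80.6
top plate 0.58 centre mm 380.9 -242.6 size 73 107 long axis deg 19.6
top plate 0.39 centre mm 469.7 395.0 size 21 28 long axis deg 88.8
top plate 0.22 centre mm 786.9 127.9 size 67 69 long axis deg -0.7
scene plate 0.94 centre mm 578.5 -153.6 size 105 156 long axis deg -79.0
scene plate 0.91 centre mm 386.1 -237.8 size 73 113 long axis deg 20.4
scene plate 0.72 centre mm 510.1 -344.1 size 72 109 long axis deg 87.8
scene plate 0.52 centre mm 786.5 129.9 size 69 69 long axis deg 47.5
top (369, 245, 31, 37) [array([384.1, 263. ]), array([31.8, 21.2]), np.float64(67.6)]
top (399, 214, 31, 22) [array([414. , 224.5]), array([21., 30.]), np.float64(90.0)]
top (333, 188, 49, 37) [array([357.4, 206. ]), array([29.6, 44.3]), np.float64(78.7)]
top (268, 177, 33, 51) [array([284., 202.]), array([50., 32.]), np.float64(90.0)]
top (230, 174, 36, 57) [array([247.5, 202. ]), array([56., 35.]), np.float64(90.0)]
scene (294, 371, 53, 29) [array([320., 385.]), array([52., 28.]), np.float64(-0.0)]
scene (421, 337, 74, 63) [array([457.8, 372.5]), array([72.5, 40.9]), np.float64(32.0)]
scene (279, 297, 29, 30) [array([293. , 311.5]), array([29., 28.]), np.float64(90.0)]
scene (327, 236, 94, 85) [array([374.2, 275.2]), array([55.8, 77.2]), np.float64(45.9)]
scene (303, 220, 74, 59) [array([339.4, 246.8]), array([33.4, 69.7]), np.float64(49.4)]
scene (252, 167, 62, 48) [array([282.4, 189.6]), array([53.5, 32.2]), np.float64(33.7)]
scene (242, 127, 38, 31) [array([260., 141.]), array([32.5, 21.2]), np.float64(45.0)]
scene (296, 126, 35, 30) [array([313., 140.]), array([21.6, 31.1]), np.float64(33.7)]
```

View pics/crop1.png

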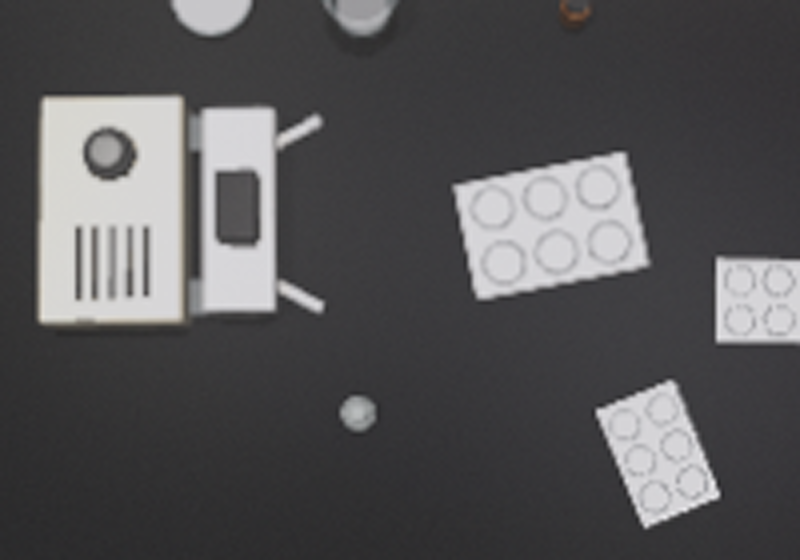

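View pics/crop2.png

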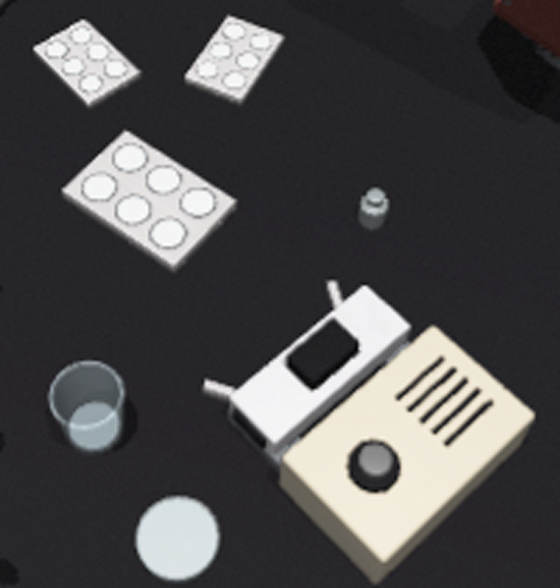

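Crop 1 confirms that the large plate, crop (550,225) = top (357,206), is the one to push; it measures 101x151 mm. It is yawed about +9.4° and its rear end is at the right. One more measurement before moving: a fit of the reader's pose.

```bash
cat >> h.py <<'E'
from scipy.optimize import minimize
def loc(p,Q):
    c,s=np.cos(p[2]),np.sin(p[2]);Q=np.array(Q,float)
    return np.c_[Q[:,0]*c-Q[:,1]*s+p[0],Q[:,0]*s+Q[:,1]*c+p[1],Q[:,2]]
def box(x,y0,y1,z): return [(-x,y0,z),(x,y0,z),(x,y1,z),(-x,y1,z)]
def fit(c,im,faces,p0,th):
    pts=np.vstack([proj(c,loc(p0,f)) for f in faces]);x0,y0=(pts.min(0)-12).astype(int);x1,y1=(pts.max(0)+12).astype(int)
    g=cv2.cvtColor(im,6)[y0:y1,x0:x1].astype(float);S=6
    G=cv2.resize(g,None,fx=S,fy=S,interpolation=cv2.INTER_CUBIC);B=(G>th)
    for k in cv2.findContours(B.astype(np.uint8),0,2)[0]: pass
    B=cv2.morphologyEx(B.astype(np.uint8),3,np.ones((5*S,)*2)) # close small dark features
    def cost(v):
        p=np.array(p0)+np.array(v)*[.01,.01,.05];m=np.zeros(B.shape,np.uint8)
        for f in faces:
            q=(proj(c,loc(p,f))-[x0,y0]+.5)*S-.5
            cv2.fillPoly(m,[np.round(q*16).astype(np.int32)],1,shift=4)
        return (m!=B).sum()/m.sum()
    best=minimize(cost,[0,0,0],method="Nelder-Mead",options=dict(initial_simplex=[[0,0,0],[1,0,0],[0,1,0],[0,0,1]],xatol=.005,fatol=1e-5))
    p=np.array(p0)+best.x*[.01,.01,.05];return np.round([p[0]*1e3,p[1]*1e3,np.degrees(p[2])],1),round(best.fun,3)
E
cat > m.py <<'E'
from h import *
R0=(.591,.106,0.02)
import sys
P0=tuple(map(float,sys.argv[1:4]))
for c in("top","scene"):
    im=grab_frame(c)
    for th in(100,140):
        print(c,th,"plate",fit(c,im,[box(.05,-.075,.075,.014)],P0,th))
        if len(sys.argv)>4: print("reader case",fit(c,im,[box(.095,.045,.165,.064)],R0,th),"bridge",fit(c,im,[box(.086,-.03,.03,.05)],R0,th))
E
python3 m.py .576 -.158 .164 r
```

```text
top 100 plate (array([ 575.8, -161.7,   10. ]), np.float64(0.046))
reader case (array([591.8, 101.9,  -0.9]), np.float64(0.272)) bridge (array([ 5.924e+02,  1.521e+02, -1.000e-01]), np.float64(0.852))
top 140 plate (array([ 575.9, -161.7,    9.5]), np.float64(0.015))
reader case (array([591.7, 101.1,  -0.8]), np.float64(0.249)) bridge (array([ 5.908e+02,  1.518e+02, -4.000e-01]), np.float64(0.769))
scene 100 plate (array([ 578.3, -155.6,    9.7]), np.float64(0.08))
reader case (array([596.1, 107.7,  -0.7]), np.float64(0.434)) bridge (array([601.2, 154.4, -13.1]), np.float64(1.121))
scene 140 plate (array([ 577. , -156.2,    9.7]), np.float64(0.038))
reader case (array([595.1, 106.4,   0. ]), np.float64(0.399)) bridge (array([598.3, 156.9, -13.6]), np.float64(1.055))
```

{"op": "arm_command", "data": {"motion": [[0,0,0,0,0,-0.12,-0.4],[0,0,0,0,0,-0.12,-0.4],[0,0,0,0,0,-0.12,-0.4],[0,0,0,0,0,-0.12,-0.4],[0,0,0,0,0,-0.12,-0.4],[0,0,0,0,0,-0.12,-0.4],[0,0,0,0,0,-0.12,-0.4],[0,0,0,0,0,-0.12,-0.4]]}}

```text
t: 2.27
position: [0.2253, -0.583, 0.4047]
tcp_rot: [-3.142, -0.0, 1.335]
force: [0.1, 0.3, -0.1]
finger_gap: 0.696
grasp_force: 0.0
```

{"op": "arm_command", "data": {"motion": [[0,0,0,0,0,-0.12,-0.4],[0,0,0,0,0,-0.122,-0.4],[22,24,0,0,0,0,-0.4],[22,24,0,0,0,0,-0.4],[22,24,0,0,0,0,-0.4],[22,24,0,0,0,0,-0.4],[22,24,0,0,0,0,-0.4],[22,24,0,0,0,0,-0.4]]}}

```text
t: 2.93
position: [0.3702, -0.4498, 0.4048]
tcp_rot: [3.141, 0.0, 1.571]
force: [0.2, -1.0, -0.3]
finger_gap: 0.699
grasp_force: 0.0
```

{"op": "arm_command", "data": {"motion": [[22,24,0,0,0,0,-0.4],[22,24,0,0,0,0,-0.4],[22,24,0,0,0,0,-0.4],[22,24,0,0,0,0,-0.4],[22,24,0,0,0,0,-0.4],[22,24,0,0,0,0,-0.4],[22,24,0,0,0,0,-0.4],[22,24,0,0,0,0,-0.4]]}}

```text
t: 3.6
position: [0.5624, -0.2736, 0.4048]
tcp_rot: [3.141, 0.0, 1.571]
force: [0.1, -1.0, -0.0]
finger_gap: 0.697
grasp_force: 0.0
```

{"op": "arm_command", "data": {"motion": [[0,18,0,0,0,0,-0.4],[0,0,35,0,0,0,-0.4],[0,0,35,0,0,0,-0.4],[0,0,35,0,0,0,-0.4],[0,0,35,0,0,0,-0.4],[0,0,35,0,0,0,-0.4],[0,0,20,0,0,0,-0.4],[0,0,5,0,0,0,-0.4]]}}

```text
t: 4.27
position: [0.5772, -0.2736, 0.1992]
tcp_rot: [-3.134, -0.005, 1.571]
force: [-1.1, 0.4, 0.2]
finger_gap: 0.697
grasp_force: 0.0
```

```bash
python3 - <<'E'
from h import *
a=grab_frame("scene");cv2.imwrite("pics/n1.png",cv2.resize(a[120:260,220:420],None,fx=4,fy=4,interpolation=cv2.INTER_CUBIC))
t=grab_frame("top")
for c,im in(("top",t),("scene",a)):
    print(c,fit(c,im,[box(.095,.045,.165,.064),box(.086,-.03,.03,.05)],(.592,.105,0),140))
print(observe()["force"])
E
```

```text
top (array([592.2, 102. ,  -0.7]), np.float64(0.186))
scene (array([593.9, 107.1,  -0.6]), np.float64(0.205))
[ 0.70932164 -0.68852528  0.10629571]
```

View pics/n1.png

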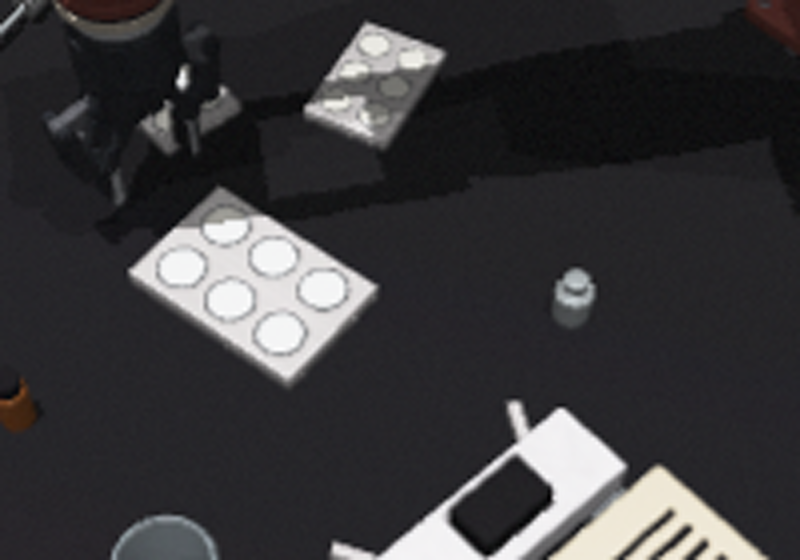

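The two fingers, at crop (115,190) and (192,145), stand just behind the plate's rear edge and clear of it. Now lowering to bench contact in small steps.

{"op": "arm_command", "data": {"motion": [[0,0,8,0,0,0.011,-0.4],[0,0,8,0,0,0,-0.4],[0,0,4,0,0,0,-0.4],[0,0,0,0,0,0,-0.4]]}}

```text
t: 4.7
position: [0.5792, -0.2749, 0.1844]
tcp_rot: [-3.141, -0.0, 1.56]
force: [-0.4, -0.4, -0.8]
finger_gap: 0.7
grasp_force: 0.0
```

{"op": "arm_command", "data": {"motion": [[0,0,2,0,0,0,-0.4],[0,0,0,0,0,0,-0.4]]}}

```text
t: 4.87
position: [0.5794, -0.275, 0.1829]
tcp_rot: [3.141, 0.0, 1.56]
force: [0.7, 0.1, -1.4]
finger_gap: 0.702
grasp_force: 0.0
```

{"op": "arm_command", "data": {"motion": [[0,0,1.5,0,0,0,-0.4],[0,0,0,0,0,0,-0.4]]}}

```text
t: 5.03
position: [0.5794, -0.275, 0.1813]
tcp_rot: [3.141, 0.0, 1.56]
force: [0.4, -0.2, -0.7]
finger_gap: 0.7
grasp_force: 0.0
```

{"op": "arm_command", "data": {"motion": [[0,0,3,0,0,0,-0.4],[0,0,2.5,0,0,0,-0.4],[0,0,0,0,0,0,-0.4]]}}

```text
t: 5.28
position: [0.579, -0.2748, 0.175]
tcp_rot: [-3.141, -0.001, 1.56]
force: [-0.3, -0.1, -0.5]
finger_gap: 0.701
grasp_force: 0.0
```

{"op": "arm_command", "data": {"motion": [[0,0,1.5,0,0,0,-0.4],[0,0,0,0,0,0,-0.4]]}}

```text
t: 5.45
position: [0.5792, -0.2749, 0.1738]
tcp_rot: [-3.141, -0.0, 1.56]
force: [-0.5, -0.3, -0.0]
finger_gap: 0.701
grasp_force: 0.0
```

{"op": "arm_command", "data": {"motion": [[0,0,1.5,0,0,0,-0.4],[0,0,0,0,0,0,-0.4]]}}

```text
t: 5.62
position: [0.5792, -0.2749, 0.1725]
tcp_rot: [-3.141, -0.0, 1.56]
force: [-0.9, 1.3, 0.4]
finger_gap: 0.702
grasp_force: 0.0
```

{"op": "arm_command", "data": {"motion": [[0,0,1.5,0,0,0,-0.4],[0,0,0,0,0,0,-0.4]]}}

```text
t: 5.78
position: [0.5792, -0.2749, 0.171]
tcp_rot: [-3.141, -0.0, 1.56]
force: [-0.9, -0.1, -0.0]
finger_gap: 0.703
grasp_force: 0.0
```

{"op": "arm_command", "data": {"motion": [[0,0,1.5,0,0,0,-0.4],[0,0,0,0,0,0,-0.4]]}}

```text
t: 5.95
position: [0.5792, -0.2749, 0.1694]
tcp_rot: [-3.141, -0.0, 1.56]
force: [0.1, 0.2, -0.1]
finger_gap: 0.695
grasp_force: 0.0
```

{"op": "arm_command", "data": {"motion": [[10,0,0,0,0,0,-0.4],[5,0,0,0,0,0,-0.4],[5,0,0,0,0,0,-0.4],[5,0,0,0,0,0,-0.4],[0,0,0,0,0,0,-0.4]]}}

```text
t: 6.37
position: [0.5796, -0.2487, 0.1697]
tcp_rot: [-3.141, -0.0, 1.561]
force: [0.1, -1.0, 0.2]
finger_gap: 0.701
grasp_force: 0.0
```

{"op": "arm_command", "data": {"motion": [[5,0,0,0,0,0,-0.4],[5,0,0,0,0,0,-0.4],[5,0,0,0,0,0,-0.4],[5,0,0,0,0,0,-0.4],[5,0,0,0,0,0,-0.4],[5,0,0,0,0,0,-0.4],[5,0,0,0,0,0,-0.4]]}}

```text
t: 6.95
position: [0.58, -0.2145, 0.1698]
tcp_rot: [3.142, 0.0, 1.56]
force: [-0.5, -2.4, 1.7]
finger_gap: 0.699
grasp_force: 1.0
```

```bash
python3 m.py .578 -.135 0.0
```

```text
top 100 plate (array([ 587.1, -127.8,    3.4]), np.float64(0.281))
top 140 plate (array([ 586.6, -126.9,    3.5]), np.float64(0.273))
scene 100 plate (array([ 588.5, -122.4,    2.7]), np.float64(0.036))
scene 140 plate (array([ 588.5, -123.2,    2.6]), np.float64(0.114))
```

{"op": "arm_command", "data": {"motion": [[6,0,0,0,0,0,-0.4],[6,0,0,0,0,0,-0.4],[6,0,0,0,0,0,-0.4],[6,0,0,0,0,0,-0.4],[6,0,0,0,0,0,-0.4],[6,0,0,0,0,0,-0.4]]}}

```text
t: 7.55
position: [0.5804, -0.1783, 0.1697]
tcp_rot: [3.141, 0.0, 1.56]
force: [0.1, -2.1, -0.0]
finger_gap: 0.705
grasp_force: 1.0
```

```bash
python3 m.py .588 -.09 0.0; python3 -c "
from h import *
a=grab_frame('scene');cv2.imwrite('pics/n2.png',cv2.resize(a[140:280,230:430],None,fx=4,fy=4,interpolation=cv2.INTER_CUBIC))"
```

```text
top 100 plate (array([ 5.908e+02, -9.390e+01, -3.000e-01]), np.float64(0.226))
top 140 plate (array([ 5.91e+02, -9.24e+01,  2.00e-01]), np.float64(0.3))
scene 100 plate (array([ 5.929e+02, -8.750e+01, -5.000e-01]), np.float64(0.043))
scene 140 plate (array([ 5.919e+02, -8.870e+01, -2.000e-01]), np.float64(0.119))
```

View pics/n2.png

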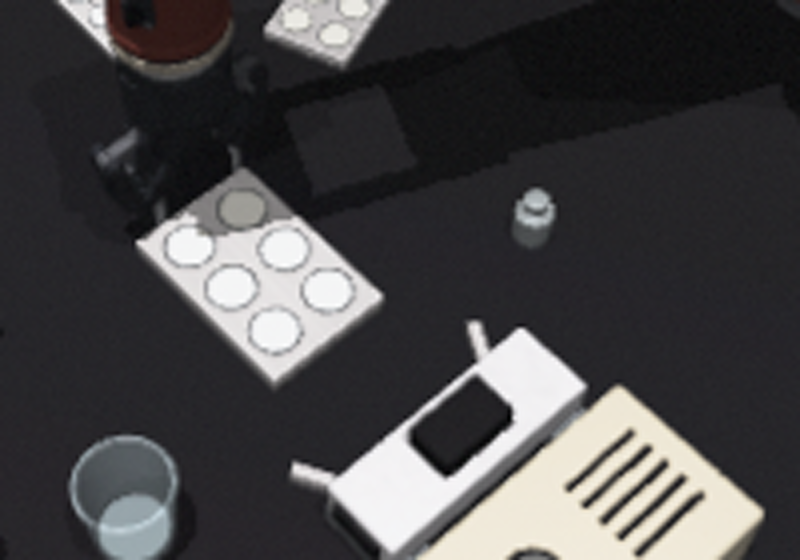

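The plate at crop (260,275) is square to the reader, centred on the mouth between the guide tips at (297,470) and (475,325). Pushing straight in.

{"op": "arm_command", "data": {"motion": [[8,0,0,0,0,0,-0.4],[8,0,0,0,0,0,-0.4],[8,0,0,0,0,0,-0.4],[8,0,0,0,0,0,-0.4],[8,0,0,0,0,0,-0.4],[8,0,0,0,0,0,-0.4],[8,0,0,0,0,0,-0.4],[8,0,0,0,0,0,-0.4]]}}

```text
t: 8.37
position: [0.5811, -0.1141, 0.1698]
tcp_rot: [3.141, 0.0, 1.56]
force: [1.5, -2.8, 1.3]
finger_gap: 0.693
grasp_force: 1.1
```

{"op": "arm_command", "data": {"motion": [[6,0,0,0,0,0,-0.4],[6,0,0,0,0,0,-0.4],[6,0,0,0,0,0,-0.4],[6,0,0,0,0,0,-0.4]]}}

```text
t: 8.7
position: [0.5814, -0.0905, 0.1698]
tcp_rot: [3.141, 0.0, 1.56]
force: [0.5, -2.7, 0.5]
finger_gap: 0.702
grasp_force: 1.2
```

```bash
python3 m.py .592 -.002 0.0; python3 -c "
from h import *
a=grab_frame('scene');cv2.imwrite('pics/n3.png',cv2.resize(a[170:290,250:420],None,fx=4.7,fy=4.7,interpolation=cv2.INTER_CUBIC))"
```

```text
top 100 plate (array([ 5.926e+02,  1.600e+01, -4.000e-01]), np.float64(0.875))
top 140 plate (array([ 5.926e+02,  1.620e+01, -4.000e-01]), np.float64(0.728))
scene 100 plate (array([ 5.931e+02, -3.000e-01,  1.000e+00]), np.float64(0.593))
scene 140 plate (array([592.8,   4.3,  -0.7]), np.float64(0.611))
```

View pics/n3.png

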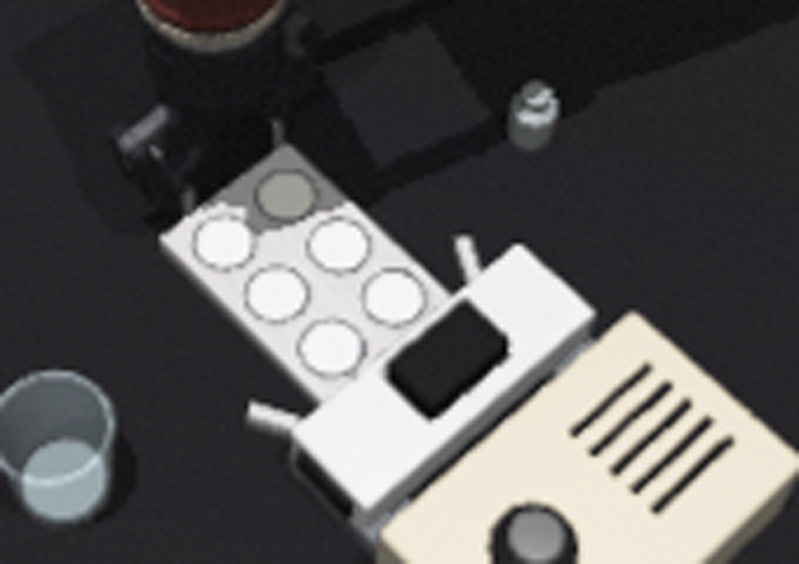

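The plate's front is under the bridge at crop (330,380) and sits centred. Continuing, slower near the stop.

{"op": "arm_command", "data": {"motion": [[8,0,0,0,0,0,-0.4],[8,0,0,0,0,0,-0.4],[8,0,0,0,0,0,-0.4],[8,0,0,0,0,0,-0.4],[8,0,0,0,0,0,-0.4],[8,0,0,0,0,0,-0.4],[6,0,0,0,0,0,-0.4],[4,0,0,0,0,0,-0.4]]}}

```text
t: 9.52
position: [0.5818, -0.0318, 0.1696]
tcp_rot: [-3.141, -0.0, 1.561]
force: [0.3, -1.8, -1.9]
finger_gap: 0.699
grasp_force: 0.7
```

{"op": "arm_command", "data": {"motion": [[3,0,0,0,0,0,-0.4],[3,0,0,0,0,0,-0.4],[3,0,0,0,0,0,-0.4],[2,0,0,0,0,0,-0.4]]}}

```text
t: 9.85
position: [0.5821, -0.0218, 0.1697]
tcp_rot: [-3.142, -0.0, 1.56]
force: [0.0, -1.5, -0.7]
finger_gap: 0.698
grasp_force: 0.7
```

{"op": "arm_command", "data": {"motion": [[2,0,0,0,0,0,-0.4],[2,0,0,0,0,0,-0.4],[2,0,0,0,0,0,-0.4]]}}

```text
t: 10.1
position: [0.5822, -0.016, 0.1697]
tcp_rot: [3.142, -0.0, 1.56]
force: [0.4, -0.7, -0.4]
finger_gap: 0.701
grasp_force: 0.7
```

{"op": "arm_command", "data": {"motion": [[2,0,0,0,0,0,-0.4],[1,0,0,0,0,0,-0.4]]}}

```text
t: 10.27
position: [0.5822, -0.0128, 0.1697]
tcp_rot: [3.142, -0.0, 1.56]
force: [-0.9, -1.7, -0.9]
finger_gap: 0.696
grasp_force: 0.7
```

{"op": "arm_command", "data": {"motion": [[1,0,0,0,0,0,-0.4],[1,0,0,0,0,0,-0.4]]}}

```text
t: 10.43
position: [0.5822, -0.0109, 0.1697]
tcp_rot: [-3.142, 0.0, 1.56]
force: [-0.6, -1.9, -1.4]
finger_gap: 0.7
grasp_force: 0.7
```

{"op": "arm_command", "data": {"motion": [[1,0,0,0,0,0,-0.4],[1,0,0,0,0,0,-0.4],[0,0,0,0,0,0,-0.4]]}}

```text
t: 10.68
position: [0.5825, -0.0099, 0.1699]
tcp_rot: [3.141, 0.002, 1.561]
force: [1.2, -6.4, -1.9]
finger_gap: 0.699
grasp_force: 3.3
```

{"op": "arm_command", "data": {"motion": [[1,0,0,0,0,0,-0.4],[1,0,0,0,0,0,-0.4],[0,0,0,0,0,0,-0.4]]}}

```text
t: 10.93
position: [0.5826, -0.0093, 0.17]
tcp_rot: [3.14, 0.005, 1.561]
force: [-0.7, -13.3, -2.4]
finger_gap: 0.704
grasp_force: 6.9
```

{"op": "arm_command", "data": {"motion": [[1,0,0,0,0,0,-0.4],[1,0,0,0,0,0,-0.4],[0,0,0,0,0,0,-0.4]]}}

```text
t: 11.18
position: [0.5827, -0.0087, 0.1701]
tcp_rot: [3.14, 0.008, 1.561]
force: [-1.5, -21.0, -2.5]
finger_gap: 0.699
grasp_force: 10.7
```

Contact with the stop shows as 21 N while fully pushed. Backing off and rising, then checking.

{"op": "arm_command", "data": {"motion": [[-10,0,0,0,0,0,-0.4],[-20,0,0,0,0,0,-0.4],[-20,0,0,0,0,0,-0.4],[0,0,-35,0,0,0,-0.4],[0,0,-40,0,0,0,1],[0,0,-40,0,0,0,1],[0,0,-20,0,0,0,1],[0,0,0,0,0,0,1]]}}

```text
t: 11.85
position: [0.5841, -0.0553, 0.3118]
tcp_rot: [3.13, 0.002, 1.56]
force: [1.0, -0.2, -0.4]
finger_gap: 0.136
grasp_force: 0.0
```

```bash
python3 - <<'E'
from h import *
b=grab_frame("top");a=grab_frame("scene")
u=cv2.resize(a[180:320,260:430],None,fx=3.5,fy=3.5,interpolation=cv2.INTER_CUBIC)
cv2.imwrite("pics/n4.png",u)
for c,im,e in(("top",b,(.592,.103,-.011)),("scene",a,(.594,.107,-.011))):
    # visible plate part: reader frame y -105..-30 (partly hidden by the bridge) ; rear corners
    g=cv2.cvtColor(im,6);th=140
    p=proj(c,loc(e,[(-.05,-.105,.014),(.05,-.105,.014),(-.086,-.03,.05),(.086,-.03,.05)]));print(c,"expected rear corners px",np.round(p,1))
    # measured rear edge at lines along the plate
    for xx in(-.04,-.02,0,.02,.04):
        ys=np.arange(-.13,-.085,.0005);q=proj(c,loc(e,[(xx,y,.014) for y in ys])).astype(np.float32)
        v=cv2.remap(g.astype(np.float32),q[:,0],q[:,1],1).ravel();i=np.argmax(v>.5*(v.min()+v.max()));print(xx,"edge y mm",round(ys[i]*1e3,1),v.min(),v.max())
for c in("top","scene"):
    grab_frame(c);print([(np.round(d["centre"],3),round(d["p"],2)) for d in spot_point(c,"read_button_top")[:2]],observe()["position"])
E
```

```text
top expected rear corners px [[310.9 217.5]
 [310.6 188.6]
 [288.2 227.5]
 [287.9 176.6]]
-0.04 edge y mm -103.5 47.371094 213.85449
-0.02 edge y mm -106.0 50.060547 213.88281
0 edge y mm -106.0 57.23242 214.0
0.02 edge y mm -105.5 51.25 213.4502
0.04 edge y mm -130.0 54.5 67.00391
scene expected rear corners px [[329.7 217.8]
 [302.1 239.4]
 [359.9 221.1]
 [310.6 261.3]]
-0.04 edge y mm -102.0 20.161133 226.0
-0.02 edge y mm -105.5 20.092773 244.0
0 edge y mm -105.0 36.384766 226.33398
0.02 edge y mm -104.5 36.503906 244.94043
0.04 edge y mm -105.0 36.65625 227.0
[(array([0.638, 0.213, 0.084]), 0.42)] [ 0.58102903 -0.05465682  0.30309576]
[(array([0.642, 0.214, 0.083]), 0.41)] [ 0.58091769 -0.05469025  0.30249179]
```

View pics/n4.png

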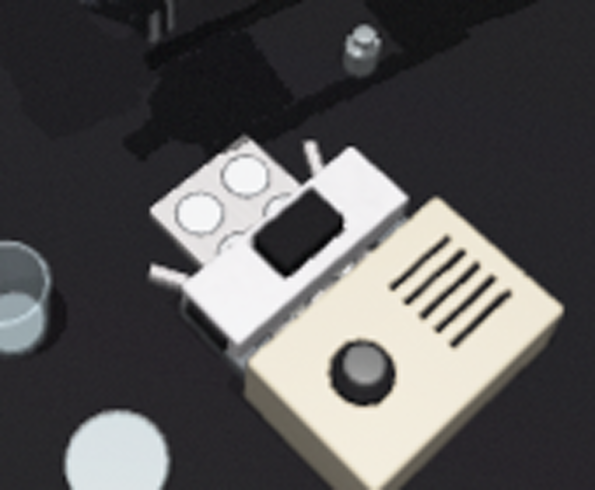

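The plate is home: its rear edge measures y about -105 mm in both views and is square, and its discs show through the gap behind the bridge at (300,310). The button is at crop (362,370). Moving over it.

{"op": "arm_command", "data": {"motion": [[33.5,7,0,0,0,0,1],[33.5,7,0,0,0,0,1],[33.5,7,0,0,0,0,1],[33.5,7,0,0,0,0,1],[33.5,7,0,0,0,0,1],[33.5,7,0,0,0,0,1],[33.5,7,0,0,0,0,1],[33.5,6,0,0,0,0,1]]}}

```text
t: 12.82
position: [0.6394, 0.2141, 0.3026]
tcp_rot: [-3.139, 0.001, 1.56]
force: [1.2, -0.6, -0.3]
finger_gap: -0.002
grasp_force: 0.0
```

{"op": "arm_command", "data": {"motion": [[0,0,0,0,0,0,1],[0,0,12,0,0,0,1],[0,0,12,0,0,0,1],[0,0,8,0,0,0,1],[0,0,0,0,0,0,1],[0,0,0,0,0,0,1]]}}

```text
t: 13.32
position: [0.6391, 0.211, 0.2707]
tcp_rot: [-3.138, 0.001, 1.558]
force: [-0.1, -0.7, 0.2]
finger_gap: -0.001
grasp_force: 0.0
```

{"op": "arm_command", "data": {"motion": [[2,0,6,0,0,0,1],[0,0,4,0,0,0,1],[0,0,0,0,0,0,1]]}}

```text
t: 13.57
position: [0.6395, 0.2141, 0.262]
tcp_rot: [-3.141, 0.0, 1.559]
force: [-0.9, 0.2, -0.3]
finger_gap: -0.001
grasp_force: 0.0
```

{"op": "arm_command", "data": {"motion": [[0,0,2,0,0,0,1],[0,0,2,0,0,0,1],[0,0,0,0,0,0,1]]}}

```text
t: 13.82
position: [0.6398, 0.2144, 0.2588]
tcp_rot: [3.141, -0.0, 1.56]
force: [-0.1, 0.4, 1.3]
finger_gap: 0.003
grasp_force: 0.8
```

{"op": "arm_command", "data": {"motion": [[0,0,1.5,0,0,0,1],[0,0,1.5,0,0,0,1],[0,0,0,0,0,0,1]]}}

```text
t: 14.07
position: [0.6399, 0.2145, 0.256]
tcp_rot: [3.141, -0.0, 1.56]
force: [-0.1, -1.2, 2.8]
finger_gap: 0.002
grasp_force: 1.7
```

{"op": "arm_command", "data": {"motion": [[0,0,1.5,0,0,0,1],[0,0,1.5,0,0,0,1],[0,0,0,0,0,0,1]]}}

```text
t: 14.32
position: [0.6399, 0.2144, 0.2535]
tcp_rot: [3.141, -0.0, 1.56]
force: [-0.9, -1.4, 6.5]
finger_gap: 0.0
grasp_force: 2.9
```

{"op": "arm_command", "data": {"motion": [[0,0,1,0,0,0,1],[0,0,1,0,0,0,1],[0,0,0,0,0,0,1]]}}

```text
t: 14.57
position: [0.64, 0.2145, 0.2533]
tcp_rot: [3.141, -0.0, 1.56]
force: [-6.1, -1.8, 15.0]
finger_gap: -0.002
grasp_force: 7.7
```

{"op": "arm_command", "data": {"motion": [[0,0,1,0,0,0,1],[0,0,0,0,0,0,1]]}}

```text
t: 14.73
position: [0.6401, 0.2145, 0.2532]
tcp_rot: [3.14, -0.0, 1.56]
force: [-7.0, -2.9, 19.8]
finger_gap: 0.002
grasp_force: 10.0
```

The button bottomed out: 20 N with no further travel. Letting go.

{"op": "arm_command", "data": {"motion": [[0,0,-5,0,0,0,1],[0,0,-15,0,0,0,1],[0,0,-35,0,0,0,1],[0,0,-35,0,0,0,1],[0,0,-30,0,0,0,1],[0,0,0,0,0,0,1],[0,0,0,0,0,0,1]]}}

```text
t: 15.32
position: [0.6403, 0.2146, 0.3731]
tcp_rot: [3.136, -0.001, 1.56]
force: [-1.0, -0.4, -0.9]
finger_gap: 0.002
grasp_force: 0.0
```

```bash
python3 - <<'E'
from h import *
a=grab_frame("scene");e=(.594,.107,-.011);g=cv2.cvtColor(a,6)
for xx in(-.02,0,.02,.04):
    ys=np.arange(-.13,-.085,.0005);q=proj("scene",loc(e,[(xx,y,.014) for y in ys])).astype(np.float32)
    v=cv2.remap(g.astype(np.float32),q[:,0],q[:,1],1).ravel();print(xx,round(ys[np.argmax(v>.5*(v.min()+v.max()))]*1e3,1))
for n in("weight","vial_near","vial_far","beaker","dish"):
    d=spot_point("scene",n); print(n,d and np.round(d[0]["centre"],3))
print(observe()["force"],observe()["position"]); print(job_done())
E
```

```text
-0.02 -105.0
0 -105.0
0.02 -104.5
0.04 -105.0
weight [0.422 0.013 0.002]
vial_near [0.471 0.39  0.   ]
vial_far [ 0.766 -0.181 -0.001]
beaker [0.771 0.004 0.001]
dish [0.787 0.129 0.001]
[0.0821318  0.72943416 0.13776702] [0.63923142 0.21433212 0.3675771 ]
the job is handed in; nothing more can be done
None
```

The largest plate is fully home and square against the reader's case, the button was then pressed fully down and released, the vials, weight, beaker and dish measure where they stood, and the job was handed in about 16 s into the 72 s limit.

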